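Jack up the sweet tray and hold it

TASK

Set the small lever jack under the big round sweet tray so that its saddle stands squarely beneath the lift pad, the round stud on the tongue of the tray's rim. Give the pump handle a full trial stroke, down to its stop and all the way back up, so that the tray rises and settles again; then press the handle down to its stop once more and finish holding it there, with the tray's edge up on the jack alone. Do not lift the tray by hand, and leave the bowl, the jar and the carton alone.

Things in the scene. Friction and masses are not known exactly. Their poses are not given: they have to be found in the camera images.
- tray_stand: Dark steel trestle fixed to the table, carrying the round tray. Origin: on the table exactly below the lift pad. +x points from the lift pad to the tray's centre (235 mm away) and on to the hinge (440 mm); z up. The trestle begins 70 mm in +x from the origin, its rails over 100 mm to either side of the centre line, so the space under the tongue is open.
- tray: Round steel tray with nougat on it, 412 diameter, 1.3 to 2.5 kg, hinged at the far end. Origin: 12 mm above the lift pad's lower face; axes as the stand's when at rest. At rest its underside is level, 90 above the table, its rim top 112, its rim 29 mm in +x from the pad's centre. A flat tongue 40 wide sticks out of the rim in -x and carries the lift pad. Its two loop handles are not lift points.
- lift_pad (a point): Centre of the lower face of the lift pad, a steel stud 24 diameter and 12 deep under the tongue (a low round boss with a dimple marks it on the tongue's upper side, 24 mm above this point). 78 above the table when the tray is at rest, about 98 when the jack is fully up.
- jack: Loose lever jack, 0.7 to 0.9 kg, grey body on a dark base plate 230 x 70 x 8. Origin: underside, centre line. +x to the saddle, z up. Base from x = -145 to +85. Grip block: x -30 to +20, 36 wide (y), 57 high, 17 mm of base free on each side; grip it across y from above. Saddle axis x = +60. Handle pivot (along y) at x = -45, z = 52. It does not tip when the paddle is pressed.
- jack_grip (a point): Middle of the jack's grip block, jack x = -5, y = 0, 35 above the underside: a good point for the grip.
- saddle: The jack's round steel saddle, 40 diameter, on a piston. Origin: centre of its flat top. It rises straight up, 60 mm per radian of handle swing, 36 mm at the handle's stop, so it lifts the tray's pad about 20 mm after closing the 16 mm gap.
- saddle_top (a point): Centre of the saddle's flat top: jack x = +60, y = 0, 62 above the jack's underside with the handle up.
- pump_handle: Pump handle: steel arm 14 wide with a black rubber paddle 45 long, 30 wide, 12 thick at its end. Origin at the pivot. At rest it rises at 28 degrees (0.49 rad) towards jack -x; it swings down 0.6 rad to a hard stop just below level. A spring and the tray push it up again when let go. Pressing takes about 3 N at first, 8 to 14 N at the stop with the tray on it.
- handle_end (a point): Centre of the upper face of the paddle, 100 mm out along the arm from the pivot and 6 mm above the arm's axis: in the jack's frame x = -130, z = 104 with the handle up, and x = -145, z = 47 at the stop.
- bowl: Bystander: steel bowl, 110 diameter, 55 high. Origin: centre of its underside.
- jar: Bystander: amber glass jar, 60 diameter, 80 high. Origin: centre of its underside.
- carton: Bystander: cardboard carton 60 x 110 x 45. Origin: centre of its underside.

How it is judged:
By the outcome, as a careful person would: the job done as asked, in the order asked, and still so for the second after the job is handed in, while the arm keeps its last pose, push and grip.
It also fails if it takes over 64 s, if anything falls off the work surface, if the arm or the gripper's body presses on something with over 40 N, if the wrist force passes 120 N, or if a joint passes its speed limit or range.

ROBOT

A 6-joint arm with a two-finger parallel gripper is mounted at the origin on the work surface. World frame = base frame: x ahead of the robot, y to its left, z up, the work surface at z = 0. Lengths are in m, angles in rad, forces in N, time in s.
With the tool pointing down it reaches from about 0.375 to 0.975 m from the base axis. Payload 3.8 kg.
Tool frame: the origin (TCP) lies at the very end of the fingers, on their centre line; the grasp point (between the pads) lies 19 mm behind it; z points along the fingers, y is the line along which they close (so a half turn about z gives the same grasp; the last joint's range is limited). The gripper opens to 85 mm and grips with 20 to 120 N. Pads are 22 mm wide; open, the fingers measure 114 mm over their backs; the gripper's body (76 mm by 85 mm) begins 54 mm behind the grasp point. The pads swing forward as they close: fully open they stand 13 mm farther back than shut.
Start: joints at [1.178, 0.264, 1.604, -0, 1.274, -0.037], TCP at [0.235, 0.633, 0.231] pointing down, gripper open.
Joint ranges: [-2.63, 2.63], [-0.94, 2.18], [0.31, 2.57], [-1.31, 4.45], [0, 2.66], [-2.55, 2.55]. Speed limits (rad/s): [2.57, 2.57, 3.14, 3.14, 3.14, 3.14].

INTERFACE

Orientations are given as a rotation vector (axis times angle).
In Python, from rig import get_obs, snapshot, camera_params, order gives the robot as it stands.
- The arm moves only by the shell command python3 -m jog 'ROWS'. ROWS is a JSON object of lists of equal length, an entry for each row: "grip": the finger opening in mm, from 0 to 85.4; "offset": the shift along the world's x, y, z in units of 50 mm (1.0 is 50 mm), a list of three; "twist": the turn about the world's z in units of 5 degrees (1.0 is 5 degrees). In form: {"grip": [grip, ...], "offset": [[x, y, z], ...], "twist": [twist, ...]}. A call has 1 to 12 rows; each row shifts and turns the commanded pose from where the row before left it; what a row does not reach is not made up. A row lasts 1/10 s, in which the tool goes at most 50 mm and 8.59 degrees, less where a joint would pass 70% of its speed; a pose out of reach is approached as far as the arm can. A call is refused whole if a number of a shift passes 1 or a number of a turn 1, either way. A call with a gripper value outside its range is refused whole. The fingers move at their own pace and stop on an object; the grip force is fixed at half the most. Time passes only in rows, so rows that do not move let the fingers close. It gives the time, the measured TCP pose, the force, the opening and the grip force at its end, in the units of the state.
- get_obs(): the state, without advancing time (a new reading comes with each control period).
- snapshot(name): name is "scene" or "top"; returns the picture (480x640x3 uint8, red, green, blue); there is no depth.
- camera_params(name): a dict with "fovy" (degrees; the focal length in pixels is half the picture's height over the tangent of half this angle, whatever the lens; pixels are square), "cx", "cy" (the principal point, pixels), "origin" and "rotation" of the camera in the world. Camera axes: x right, y up, looking along -z (the intrinsics and any distortion apply to the point x, -y, -z); pixel columns grow to the right and rows downward; lengths in m; the calibration is good to about 2 mm. A picture is of the moment at which its call begins. camera_params takes no time and is no camera call.
- order.job_done(): hands the job in; it is judged then, once.
The state is a dict: "time": time; "joint_pos": joint angles; "joint_velocities": joint speeds; "tau": joint torques, N m; "tcp_pos": TCP position; "eef_rot": TCP orientation; "force": force on the tool from outside, world axes, zero at the start; "wrist_torque": the same for the moment, N m; "finger_gap": finger opening in m; "gripper_force": force on a finger pad.
Only numpy, scipy, OpenCV 4.12 (cv2) and the standard library are available. Lean on these libraries where they do the work, as an engineer would, in place of code of your own. Each camera call takes 0.05 s, during which the arm holds its last target. There are 200 camera calls.

## Working session

There is one attempt and no reset: what is moved stays moved. The work goes in short steps, Python scripts to look and compute and a shell command to move; the robot and the scene stay as the last step left them, time stands still between calls to the robot, and variables do not carry over. Pictures are saved under pics/ and viewed, at most 10 in all, crops included, and the job is handed in when it is done.

```bash
mkdir -p pics
python3 - <<'E'
from rig import *
import cv2
for n in("scene","top"):
    cv2.imwrite(f"pics/{n}0.png",snapshot(n)[:,:,::-1]); print(n,camera_params(n))
o=get_obs(); print(o)
E
```

```text
scene {'fovy': 44.97497017282662, 'cx': 317.2092940670445, 'cy': 239.90822728447014, 'origin': array([ 0.86965361, -0.61828191,  0.81130601]), 'rotation': array([0.65679584, 0.1731521 , 0.53796647])}
top {'fovy': 56.816046520536375, 'cx': 314.3559294103534, 'cy': 234.87483610312725, 'origin': array([ 0.4578844 , -0.12183166,  0.94596513]), 'rotation': array([ 0.11160023, -0.09505029, -1.58481792])}
{'time': 0.1, 'joint_pos': array([ 1.17809866e+00,  2.64708994e-01,  1.60524457e+00,  4.44604309e-05,
        1.27371113e+00, -3.68802559e-02]), 'joint_velocities': array([ 7.34637858e-05, -1.79748784e-03, -2.41848580e-03,  1.69497413e-03,
       -2.03881296e-03,  4.76625065e-04]), 'tau': array([ 5.14052442e-05, -5.16710365e+01, -3.68586588e+01,  1.50485585e-04,
        6.39324731e-03, -5.81306182e-06]), 'tcp_pos': array([0.2348609 , 0.63211231, 0.23006167]), 'eef_rot': array([-0.55590732, -3.09152485,  0.00316525]), 'force': array([ 0.2026276 , -1.24358524,  0.7163369 ]), 'wrist_torque': array([-0.01572759,  0.00762483,  0.01341953]), 'gripper_force': 0.0, 'finger_gap': 0.08526047318660107}
```

View pics/top0.png

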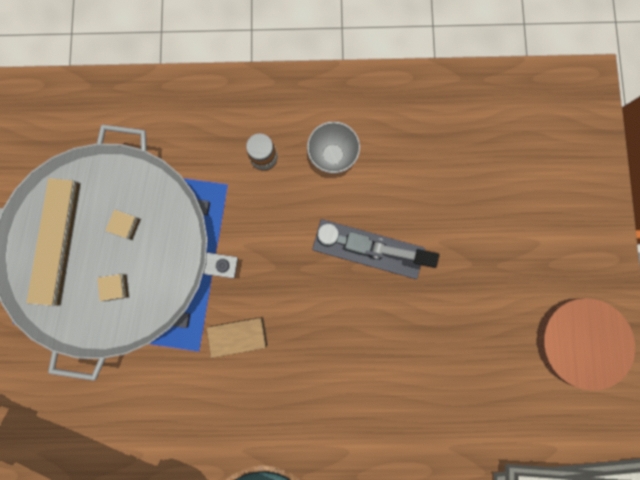

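View pics/scene0.png

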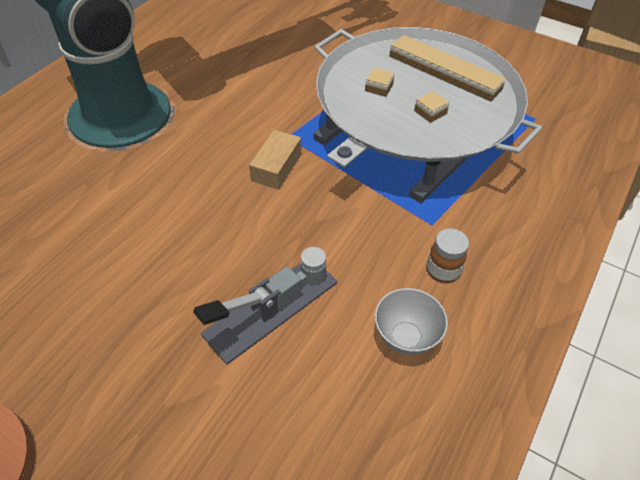

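Top view: tray pad boss at about (223,265), saddle (328,234), paddle (427,258), bowl (333,147), jar (261,150), carton (237,337). Scene view: boss (346,152), saddle (314,256), paddle (211,312).

```bash
cat > h.py <<'E'
import numpy as np, cv2
from scipy.spatial.transform import Rotation as R
from rig import *
def ray(n,u,v):
    p=camera_params(n); f=240/np.tan(np.radians(p['fovy']/2))
    return p['origin'], R.from_rotvec(p['rotation']).apply([(u-p['cx'])/f,-(v-p['cy'])/f,-1])
def plane(n,u,v,z):
    o,d=ray(n,u,v); return o+d*(z-o[2])/d[2]
def tri(a,b):
    o1,d1=ray('top',*a);o2,d2=ray('scene',*b)
    s=np.linalg.lstsq(np.c_[d1,-d2],o2-o1,rcond=None)[0]
    p,q=o1+d1*s[0],o2+d2*s[1]; return (p+q)/2,np.linalg.norm(p-q)
def proj(n,P):
    p=camera_params(n); f=240/np.tan(np.radians(p['fovy']/2))
    c=R.from_rotvec(p['rotation']).inv().apply(np.array(P)-p['origin']); return p['cx']-f*c[0]/c[2],p['cy']+f*c[1]/c[2]
E
python3 - <<'E'
from h import *
t=cv2.imread('pics/top0.png'); s=cv2.imread('pics/scene0.png')
print(R.from_rotvec(camera_params('top')['rotation']).as_matrix().round(2))
def blobs(im,mask,roi,amin=30):
    x0,y0,x1,y1=roi; m=np.zeros(im.shape[:2],np.uint8); m[y0:y1,x0:x1]=mask[y0:y1,x0:x1]
    n,l,st,c=cv2.connectedComponentsWithStats(m.astype(np.uint8)); 
    return [(c[i].round(1),st[i].tolist()) for i in range(1,n) if st[i,4]>amin]
gt=t.max(2).astype(int); gs=s.max(2).astype(int)
satt=gt-t.min(2); sats=gs-s.min(2)
print('boss',blobs(t,(gt<150)&(satt<40),(210,255,236,277)),blobs(s,(gs<150)&(sats<40),(330,140,360,164)))
print('saddle',blobs(t,(gt>150)&(satt<40),(312,218,345,250)),blobs(s,(gs>165)&(sats<40),(298,245,330,272)))
print('paddle',blobs(t,(gt<50),(400,240,450,275)),blobs(s,(gs<50),(185,295,235,330)))
m=((satt<40)&(gt<130)); m2=np.zeros_like(m,np.uint8); m2[212:285,305:445]=m[212:285,305:445]
c=max(cv2.findContours(m2,0,1)[0],key=cv2.contourArea); print('jack rect',cv2.minAreaRect(c))
cv2.imwrite('pics/c1.png',np.hstack([cv2.resize(t[205:290,200:450],None,fx=2.4,fy=2.4,interpolation=2)[:,:400],cv2.resize(t[205:285,305:450],None,fx=2.5,fy=2.5)[:204][:,:350].copy()[:200] if 0 else cv2.resize(t[205:290,305:450],(348,204))]) )
a=cv2.resize(t[210:285,305:445],None,fx=5,fy=4*1.25/1.25*1.25,interpolation=cv2.INTER_CUBIC); b=cv2.resize(s[240:365,190:340],None,fx=2,fy=2); 
cv2.imwrite('pics/c1.png',a)
E
```

```text
[[-0.02  0.99 -0.13]
 [-1.   -0.02 -0.01]
 [-0.01  0.13  0.99]]
boss [(array([222.3, 265.3]), [216, 259, 14, 14, 162])] [(array([356.1, 141.7]), [351, 140, 9, 6, 33]), (array([344.3, 151.8]), [337, 146, 16, 12, 146])]
saddle [(array([327.8, 233.4]), [318, 224, 20, 20, 319])] [(array([313., 256.]), [301, 247, 25, 19, 372])]
paddle [(array([425.5, 258.3]), [414, 250, 24, 17, 288])] [(array([211.3, 312.1]), [194, 301, 35, 23, 462])]
jack rect ((375.6869812011719, 250.65530395507812), (124.18067932128906, 33.16749572753906), 15.751173973083496)
```

View pics/c1.png

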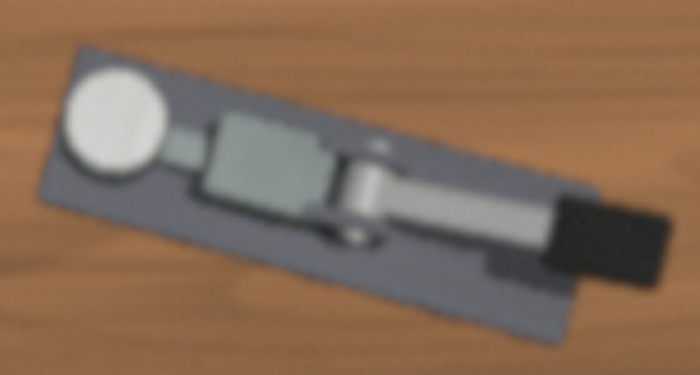

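Run:
```python
from h import *
C=[plane('top',u,v,.008) for u,v in[(321,219),(313,250),(417,279.4),(425,247)]]
for c in C: print(c.round(4))
f=(C[0]+C[1]-C[2]-C[3])/2; l=np.linalg.norm(f); print('len',l,np.linalg.norm(C[0]-C[1]),np.linalg.norm(C[2]-C[3]),'yaw',np.degrees(np.arctan2(f[1],f[0])))
sad=plane('top',327.8,233.4,.062); print('saddle',sad,plane('scene',313,255,.062),tri((327.8,233.4),(313,255)))
pad=plane('top',425.5,258.3,.104); print('paddle',pad,plane('scene',211.3,312.1,.104)); d=sad-pad; print('yaw2',np.degrees(np.arctan2(d[1],d[0])),np.hypot(*d[:2]))
ax=f[:2]/l; base=sum(C)/4; print('base ctr',base, 'saddle-from-base along',(sad-base)[:2]@ax,'expect .09')
z=.102
b=plane('top',222.3,265.3,z); print('boss',b,plane('scene',344.3,151.8,z),tri((222.3,265.3),(344.3,151.8)))
# tray rim circle: silver mask fit at z .112
t=cv2.imread('pics/top0.png'); m=((t.max(2).astype(int)-t.min(2)<30)&(t.max(2)>90)).astype(np.uint8); m[:,215:]=0; m[:130]=0;m[370:]=0
m=cv2.morphologyEx(m,cv2.MORPH_OPEN,np.ones((9,9)))
c=max(cv2.findContours(m,0,1)[0],key=cv2.contourArea)[:,0]; h=cv2.convexHull(c)[:,0]; 
P=np.array([plane('top',u,v,.112)[:2] for u,v in c if u>3])
from scipy.optimize import least_squares
r=least_squares(lambda q:np.hypot(P[:,0]-q[0],P[:,1]-q[1])-q[2],[.5,.3,.2],loss='soft_l1',f_scale=.002); print('tray',r.x,len(P))
d=r.x[:2]-b[:2]; print('dist',np.hypot(*d),'yaw',np.degrees(np.arctan2(d[1],d[0])))
for n,(u,v,z) in dict(bowl=(333,147,.055),jar=(260,147,.08)).items(): print(n,plane('top',u,v,z))
for u,v in[(207,328),(262,318),(266,345),(211,356)]: print('carton',plane('top',u,v,.045))
o=get_obs(); print(R.from_rotvec(o['eef_rot']).as_matrix().round(3))
```

```text
[ 0.6159 -0.1277  0.008 ]
[ 0.5495 -0.1095  0.008 ]
[ 0.4838 -0.3269  0.008 ]
[ 0.5519 -0.3469  0.008 ]
len 0.22768567434350712 0.0688214498635549 0.07090718585997594 yaw 73.45786226386285
saddle [ 0.57719951 -0.14051276  0.062     ] [ 0.57597508 -0.1377167   0.062     ] (array([ 0.57704106, -0.14019904,  0.06545827]), np.float64(0.0007788849653516484))
paddle [ 0.52070716 -0.32377956  0.104     ] [ 0.52455206 -0.32712938  0.104     ]
yaw2 72.86798378983308 0.19177618811833022
base ctr [ 0.55025688 -0.2277591   0.008     ] saddle-from-base along 0.09130638211767944 expect .09
boss [0.51394134 0.06253798 0.102     ] [0.51698302 0.06085989 0.102     ] (array([0.51472605, 0.06375854, 0.09841821]), np.float64(0.001377470566469453))
tray [0.55118339 0.29546571 0.20456783] 533
dist 0.23588619927412396 yaw 80.91605138492399
bowl [ 0.75916461 -0.15504141  0.055     ]
jar [ 0.7536188  -0.00641779  0.08      ]
carton [0.39293319 0.10420616 0.045     ]
carton [ 0.41094057 -0.00586035  0.045     ]
carton [ 0.35804011 -0.01379699  0.045     ]
carton [0.33832174 0.09538603 0.045     ]
[[-0.937  0.348 -0.001]
 [ 0.348  0.937 -0.002]
 [ 0.    -0.002 -1.   ]]
```

```bash
python3 -m jog '{"grip":[85,85,85,85,85,85,85,85,85,85],"offset":[[0.32,-0.845,0],[0.32,-0.845,0],[0.32,-0.845,0],[0.32,-0.845,0],[0.32,-0.845,0],[0.32,-0.845,0],[0.32,-0.845,0],[0.32,-0.845,0],[0.32,-0.845,0],[0.32,-0.845,0]],"twist":[-0.862,-0.862,-0.862,-0.862,-0.862,-0.862,-0.862,-0.862,-0.862,-0.862]}'; python3 -m jog '{"grip":[85,85,85,85,85,85,85,85,85,85,85],"offset":[[0.32,-0.845,0],[0.32,-0.845,0],[0.32,-0.845,0],[0.32,-0.845,0],[0.32,-0.845,0],[0.32,-0.845,0],[0.32,-0.845,0],[0.32,-0.845,0],[0.32,-0.845,0],[0.32,-0.845,0],[0,0,0]],"twist":[-0.862,-0.862,-0.862,-0.862,-0.862,-0.862,-0.862,-0.862,-0.862,-0.862,0]}'
```

```text
time: 1.1
tcp_pos: [0.3951, 0.2084, 0.231]
eef_rot: [1.656, 2.669, -0.0]
force: [-0.0, -0.1, -0.1]
finger_gap: 0.0851
gripper_force: 0.0
time: 2.2
tcp_pos: [0.5561, -0.2171, 0.2304]
eef_rot: [2.523, 1.87, -0.002]
force: [-1.4, -0.4, -0.4]
finger_gap: 0.0851
gripper_force: 0.0
```

```bash
python3 -m jog '{"grip":[85,85,85,85,85,85],"offset":[[0,0,-0.7],[0,0,-0.7],[0,0,-0.7],[0,0,-0.5],[0,0,0],[0,0,0]],"twist":[0,0,0,0,0,0]}'
python3 - <<'E'
from h import *
import cv2
o=get_obs();print(o['tcp_pos'],o['force'])
a=cv2.resize(snapshot('top')[190:300,270:460],None,fx=3.6,fy=3.6,interpolation=2)
cv2.imwrite('pics/d.png',a[:,:,::-1])
E
```

```text
time: 2.8
tcp_pos: [0.5546, -0.2116, 0.1011]
eef_rot: [-2.517, -1.878, 0.001]
force: [0.7, -0.3, 0.3]
finger_gap: 0.0854
gripper_force: 0.0
[ 0.55464128 -0.21162357  0.10106372] [ 0.68108976 -0.34719497  0.33586397]
```

View pics/d.png

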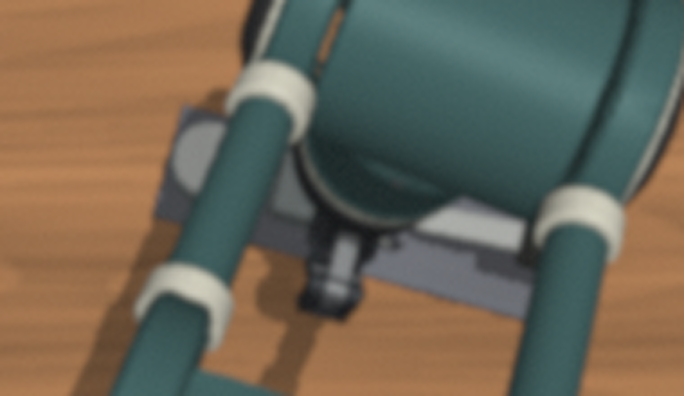

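The arm covers most of the jack, but one finger is visible at crop (335,290), just off its near side, so the fingers straddle the block. Descending and closing.

```bash
python3 -m jog '{"grip":[85,85,85,85,30,30,30,30,30,30],"offset":[[0,0,-0.6],[0,0,-0.6],[0,0,-0.44],[0,0,0],[0,0,0],[0,0,0],[0,0,0],[0,0,0],[0,0,0],[0,0,0]],"twist":[0,0,0,0,0,0,0,0,0,0]}'
```

```text
time: 3.85
tcp_pos: [0.5563, -0.2128, 0.0214]
eef_rot: [2.517, 1.877, 0.002]
force: [-2.1, 0.1, 7.0]
finger_gap: 0.0354
gripper_force: 63.6
```

```bash
python3 -m jog '{"grip":[30,30,30,30,30,30,30,30,30,30],"offset":[[0,0,0.12],[0,0,0.12],[-0.2,0.4,0],[-0.2,0.4,0],[-0.2,0.4,0],[-0.2,0.4,0],[-0.25,0.4,0],[-0.25,0.42,0],[0,0,0],[0,0,0]],"twist":[0,0,0.25,0.25,0.25,0.25,0.25,0.25,0,0]}'
python3 - <<'E'
from h import *
o=get_obs();print(o['tcp_pos'],o['force'])
a=np.vstack([cv2.resize(snapshot(n)[r[0]:r[0]+140,r[1]:r[1]+320],None,fx=2.1,fy=2.1,interpolation=2) for n,r in(('top',(190,190)),('scene',(120,200)))])
cv2.imwrite('pics/e.png',a[:,:,::-1]);print(a.shape)
E
```

```text
time: 4.85
tcp_pos: [0.4891, -0.0907, 0.0308]
eef_rot: [-2.389, -2.039, 0.001]
force: [0.2, -0.2, -6.8]
finger_gap: 0.0351
gripper_force: 62.0
[ 0.48912531 -0.09069419  0.03075789] [ 0.24979307 -0.2427899  -6.82307901]
(588, 672, 3)
```

View pics/e.png

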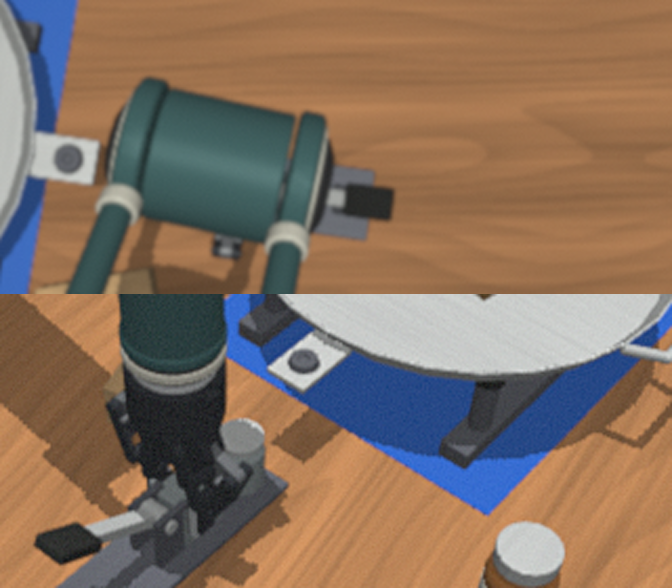

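Saddle is visible in the scene view at about (316,188), the boss at (345,152); the grasp is sound and the way in is clear. Measuring the saddle offset.

Run:
```python
from h import *
s=snapshot('scene'); cv2.imwrite('pics/s_raw.png',s[:,:,::-1])
g=s.max(2).astype(int); sat=g-s.min(2)
m=((g>165)&(sat<40)).astype(np.uint8); k=np.zeros_like(m);k[175:205,298:332]=m[175:205,298:332]
n,l,st,c=cv2.connectedComponentsWithStats(k)
for i in range(1,n):
    if st[i,4]>30: print(st[i],c[i])
cc=max(cv2.findContours(k,0,1)[0],key=cv2.contourArea); e=cv2.fitEllipse(cv2.convexHull(cc)); print(e)
for u,v in (e[0],):
    S=plane('scene',u,v,.0714)
    B=plane('scene',344.3,151.8,.102); d=(B-S)[:2]; a=np.radians(81)
    print(S,B,'need',d,'along/across stand',d@[np.cos(a),np.sin(a)],d@[-np.sin(a),np.cos(a)])
o=get_obs(); M=R.from_rotvec(o['eef_rot']).as_matrix(); print(o['tcp_pos'],'tool x yaw',np.degrees(np.arctan2(M[1,0],M[0,0])))
print('jack by TCP', S[:2]-o['tcp_pos'][:2])
for r in (.02,):
  th=np.linspace(0,6.28,9)[:-1]; print([np.round(proj('scene',[S[0]+r*np.cos(t),S[1]+r*np.sin(t),.0714])).astype(int).tolist() for t in th])
```

```text
((321.2099914550781, 182.60093688964844), (3.264277696609497, 9.676923751831055), 123.99342346191406)
[ 5.07024304e-01 -2.88628585e-04  7.14000000e-02] [0.51698302 0.06085989 0.102     ] need [0.00995872 0.06114852] along/across stand 0.061953562450651416 -0.00027037477469847235
[ 0.49077675 -0.09182959  0.03146824] tool x yaw 80.88969663112222
jack by TCP [0.01624756 0.09154097]
[[331, 187], [332, 181], [327, 176], [319, 175], [312, 178], [310, 184], [315, 190], [324, 191]]
```

```bash
python3 - <<'E'
from h import *
s=cv2.imread('pics/s_raw.png')
g=s.max(2).astype(int); sat=g-s.min(2)
print(g[180:206,300:334:1][::2,::2])
for T in(135,145,155):
    m=((g>T)&(sat<35)).astype(np.uint8); k=np.zeros_like(m);k[170:210,298:335]=m[170:210,298:335]
    n,l,st,c=cv2.connectedComponentsWithStats(k); i=1+st[1:,4].argmax(); print(T,st[i],c[i],plane('scene',*c[i],.0714))
E
python3 -c "
import cv2;s=cv2.imread('pics/s_raw.png')
cv2.imwrite('pics/f.png',cv2.resize(s[165:225,285:355],None,fx=8,fy=8,interpolation=cv2.INTER_CUBIC))"
```

```text
[[ 35  36  34 155 181 158 146 167 159 201 187 170 161 171 172 180 182]
 [ 39  31  45 150 132 127 136 128 130 171 184 204 174 174 178 179 173]
 [ 37  42  65 136 130 133 136 133 131 134 131 164 203 172 181 179 181]
 [ 33  34  64 137 134 129 133 134 136 135 132 133 148 169 184 177 157]
 [ 42  43  44 119 134 132 134 135 135 132 132 135 135 163 183 172 122]
 [ 32  39  35 101 138 134 133 128 131 137 132 135 138 167 165 111 121]
 [ 56  79  44  58 138 136 133 132 132 133 134 139 111 153 182 174 154]
 [ 53  82  76  60 114 131 139 138 133 131 128 104  98 137 197 196 196]
 [ 44  75  94 111 109 105 110 112 114 102 102 109 111 136 194 191 203]
 [ 31  69 128 117 120 111 110 110 107 109 109 109  91 140 195 198 199]
 [ 34  57  89 127 124 123 109  96  73 106 109  89  78 159 197 201 187]
 [ 44  53  56  85 119 118 123  67  62  65  84  88  77 160 211 197 191]
 [ 39  48  61  53  87 123 114 122  76  56  64  90  82  94 148 191 192]]
135 [306 179  20   8  55] [316.72727273 182.12727273] [ 0.49972996 -0.00356458  0.0714    ]
145 [310 179  16   8  37] [319.40540541 182.02702703] [ 0.50359607 -0.00080723  0.0714    ]
155 [314 179  12   8  30] [320.3        182.06666667] [ 5.04981834e-01 -3.86691497e-05  7.14000000e-02]
```

View pics/f.png

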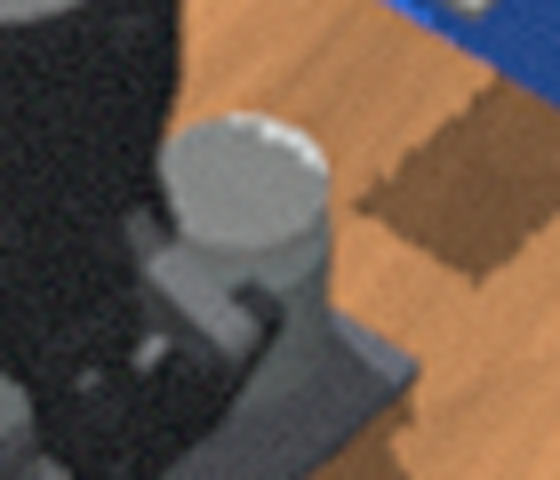

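Saddle ellipse spans crop x 160–330, y 113–250, so its centre is at scene pixel (315.2,187.3).

Run:
```python
from h import *
S=plane('scene',315.2,187.3,.0714); B=plane('scene',344.3,151.8,.102); d=(B-S)[:2]; a=np.radians(81)
o=get_obs()
print(S,B,'need',d,d/.05,'along/across',d@[np.cos(a),np.sin(a)],d@[-np.sin(a),np.cos(a)],o['tcp_pos'],S[:2]-o['tcp_pos'][:2])
```

```text
[ 0.5041012  -0.01570083  0.0714    ] [0.51698302 0.06085989 0.102     ] need [0.01288182 0.07656071] [0.2576364  1.53121428] along/across 0.0776332850642594 -0.0007464889140368913 [ 0.49077675 -0.09182959  0.03146824] [0.01332446 0.07612877]
```

```bash
python3 -m jog '{"grip":[30,30,30,30,30,30,30,30,30],"offset":[[0.04,0.25,0],[0.04,0.3,0],[0.04,0.3,0],[0.04,0.3,0],[0.04,0.2,0],[0.04,0.2,0],[0,0,0],[0,0,-0.12],[0,0,-0.06]],"twist":[0,0,0,0,0,0,0,0,0]}'
python3 - <<'E'
from h import *
o=get_obs();print(o['tcp_pos'],o['force'])
a=np.vstack([cv2.resize(snapshot(n)[r[0]:r[0]+100,r[1]:r[1]+200],None,fx=3,fy=3,interpolation=2) for n,r in(('top',(210,190)),('scene',(115,270)))])
cv2.imwrite('pics/g.png',a[:,:,::-1])
E
```

```text
time: 5.9
tcp_pos: [0.5017, -0.0142, 0.0217]
eef_rot: [-2.39, -2.038, 0.001]
force: [-1.3, 0.3, -6.8]
finger_gap: 0.0353
gripper_force: 62.1
[ 0.50173726 -0.01415302  0.02165179] [-1.25967853  0.31412885 -6.82279729]
```

View pics/g.png

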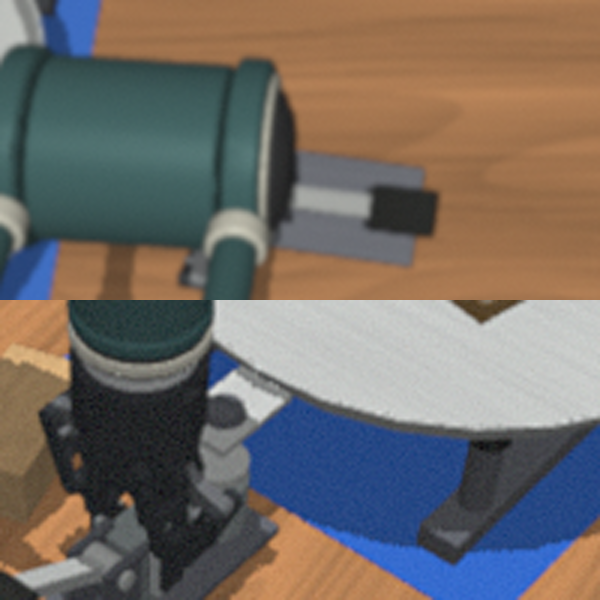

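The saddle sits under the tongue: top at crop (225,460), just below the tongue and boss at (225,410). The jack still hangs slightly, so I'll set it down, release and retreat.

```bash
python3 -m jog '{"grip":[30,30,85,85,85,85,85],"offset":[[0,0,-0.06],[0,0,0],[0,0,0],[0,0,0],[0,0,0],[0,0,0],[0,0,0]],"twist":[0,0,0,0,0,0,0]}'; python3 -m jog '{"grip":[85,85,85,85,0,0,0,0,0,0],"offset":[[0,0,0.4],[0,0,0.8],[0,0,0.9],[0,0,0.9],[-0.1,-0.5,0],[-0.1,-0.6,0],[-0.1,-0.6,0],[-0.05,-0.54,0],[0,0,0],[0,0,0]],"twist":[0,0,0,0,0,0,0,0,0,0]}'
python3 - <<'E'
from h import *
o=get_obs();print(o['tcp_pos'],o['force'])
T=snapshot('top');S=snapshot('scene');cv2.imwrite('pics/T.png',T[:,:,::-1]);cv2.imwrite('pics/S.png',S[:,:,::-1])
a=np.vstack([cv2.resize(T[215:315,190:350],None,fx=3,fy=3,interpolation=2),cv2.resize(S[115:215,280:440],None,fx=3,fy=3,interpolation=2)])
cv2.imwrite('pics/i.png',a[:,:,::-1])
E
```

```text
time: 6.7
tcp_pos: [0.5023, -0.0138, 0.0193]
eef_rot: [2.39, 2.038, 0.0]
force: [0.2, 0.6, -0.9]
finger_gap: 0.0852
gripper_force: 0.0
time: 7.7
tcp_pos: [0.4844, -0.126, 0.1691]
eef_rot: [-2.392, -2.036, -0.0]
force: [0.1, 0.1, 0.2]
finger_gap: -0.0001
gripper_force: 0.0
[ 0.48444892 -0.12596232  0.16909619] [0.07142539 0.07244529 0.15966158]
```

View pics/i.png

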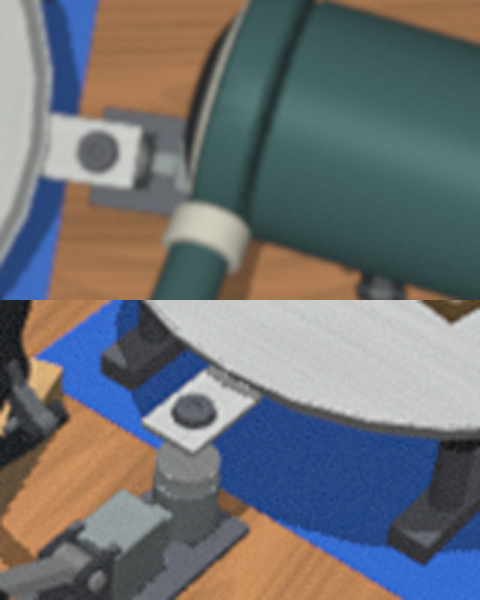

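Boss at top crop (97,152), base front corners at (107,107) and (90,203); in the scene crop the saddle spans x 158–219 with its front edge at y≈482. Checking the alignment numerically.

Run:
```python
from h import *
a=np.radians(81);ax=np.array([np.cos(a),np.sin(a)])
T=lambda u,v:(u/3+190-.33,v/3+215-.33)
p,q=plane('top',*T(107,107),.008),plane('top',*T(90,203),.008)
d=(p-q)[:2];print('width',np.hypot(*d),'yaw',np.degrees(np.arctan2(d[0],-d[1])))
s1=(p+q)[:2]/2-.025*ax; b1=plane('top',*T(97,152),.102)[:2]
s2=plane('scene',342.5,166.7,.062)[:2]; b2=plane('scene',193.5/3+280-.33,(410-300)/3+115-.33,.102)[:2]
for s,b in((s1,b1),(s2,b2)): e=b-s;print(s,b,'err along/across',e@ax,e@[-ax[1],ax[0]])
t=cv2.imread('pics/T.png');g=t.max(2)
k=(g[255:282,385:450]<50);print('paddle dark px',k.sum())
```

```text
width 0.0684747533840185 yaw 80.53717120540682
[0.51422884 0.05789782] [0.5138808  0.06310395] err along/across 0.005087588267134295 0.0011581715848456148
[0.51423241 0.06302199] [0.51618751 0.06177067] err along/across -0.0009300709972624923 -0.0021267769082837337
paddle dark px 22
```

```bash
python3 -m jog '{"grip":[0,0,0,0,0,0,0,0,0,0,0],"offset":[[0,0,-0.6],[0,0,-0.6],[0,0,0],[-0.013,-0.082,-0.22],[-0.013,-0.082,-0.22],[-0.008,-0.052,-0.193],[-0.008,-0.052,-0.193],[-0.002,-0.012,-0.2],[-0.002,-0.012,-0.1],[0,0,0],[0,0,0]],"twist":[0,0,0,0,0,0,0,0,0,0,0]}'
```

```text
time: 8.9
tcp_pos: [0.483, -0.1402, 0.0543]
eef_rot: [-2.391, -2.038, -0.002]
force: [-4.9, 6.4, 12.6]
finger_gap: -0.0002
gripper_force: 6.0
```

```bash
python3 -m jog '{"grip":[0,0,0,0,0],"offset":[[0,0,-0.08],[0,0,-0.08],[0,0,-0.08],[0,0,0],[0,0,0]],"twist":[0,0,0,0,0]}'
python3 - <<'E'
from h import *
T=snapshot('top');S=snapshot('scene')
a=np.vstack([cv2.resize(T[215:315,190:350],None,fx=3,fy=3,interpolation=2),cv2.resize(S[115:215,280:440],None,fx=3,fy=3,interpolation=2)])
cv2.imwrite('pics/j.png',a[:,:,::-1]); print(get_obs()['tcp_pos'],get_obs()['force'])
E
```

```text
time: 9.4
tcp_pos: [0.4836, -0.1403, 0.0465]
eef_rot: [-2.391, -2.038, -0.002]
force: [-15.0, 9.6, 42.5]
finger_gap: 0.0001
gripper_force: 20.5
[ 0.48354059 -0.14029824  0.04646154] [-15.62182186   9.20974884  42.1847024 ]
```

View pics/j.png

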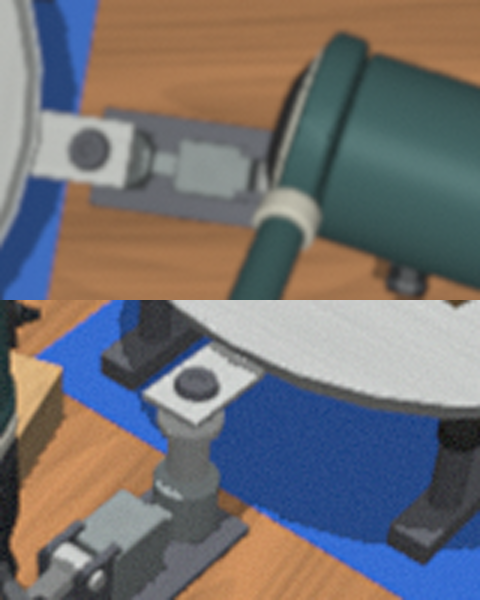

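Tray lifted (boss in scene crop rose from y 410 to 383), saddle bears centrally under the tongue, base not displaced; 42 N confirms the stop. Now the return stroke, with full release.

```bash
python3 -m jog '{"grip":[0,0,0,0,0,0,0,0,0,0,0,0],"offset":[[0,0,0.12],[0,0,0.12],[0.002,0.012,0.1],[0.002,0.012,0.2],[0.008,0.052,0.193],[0.008,0.052,0.193],[0.013,0.082,0.22],[0.013,0.082,0.22],[0,0,0.4],[0,0,0],[0,0,0],[0,0,0]],"twist":[0,0,0,0,0,0,0,0,0,0,0,0]}'
python3 - <<'E'
from h import *
T=snapshot('top');S=snapshot('scene')
a=np.vstack([cv2.resize(T[215:315,190:350],None,fx=3,fy=3,interpolation=2),cv2.resize(S[115:265,220:380],None,fx=3,fy=2,interpolation=2)])
cv2.imwrite('pics/k.png',a[:,:,::-1])
E
```

```text
time: 10.7
tcp_pos: [0.4839, -0.1257, 0.1283]
eef_rot: [-2.39, -2.038, 0.002]
force: [-0.9, -0.1, -0.3]
finger_gap: -0.0003
gripper_force: 0.0
```

View pics/k.png

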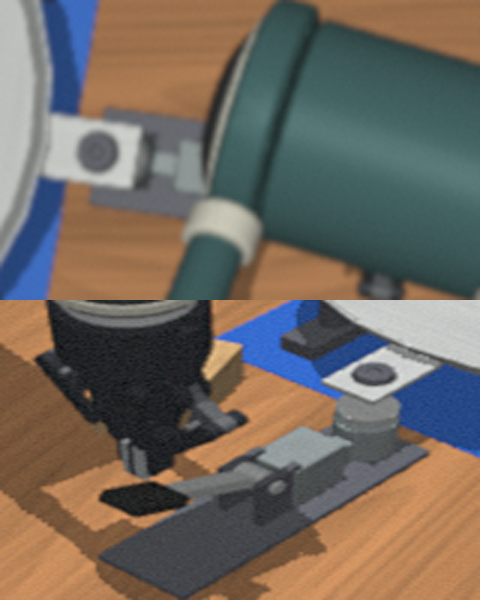

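The handle is fully up, the tray is back at rest (boss as before the stroke) and the jack hasn't moved. Second stroke, holding at the stop.

```bash
python3 -m jog '{"grip":[0,0,0,0,0,0,0,0,0,0,0,0],"offset":[[0,0,-0.4],[-0.013,-0.082,-0.22],[-0.013,-0.082,-0.22],[-0.008,-0.052,-0.193],[-0.008,-0.052,-0.193],[-0.002,-0.012,-0.2],[-0.002,-0.012,-0.1],[0,0,-0.1],[0,0,-0.1],[0,0,0],[0,0,0],[0,0,0]],"twist":[0,0,0,0,0,0,0,0,0,0,0,0]}'
```

```text
time: 12.0
tcp_pos: [0.483, -0.1405, 0.0468]
eef_rot: [-2.39, -2.038, -0.001]
force: [-10.8, 5.7, 33.4]
finger_gap: -0.0
gripper_force: 16.2
```

```bash
python3 -m jog '{"grip":[0,0,0,0,0,0],"offset":[[0,0,0],[0,0,0],[0,0,0],[0,0,0],[0,0,0],[0,0,0]],"twist":[0,0,0,0,0,0]}'; python3 -c "
from rig import *
print(order.job_done())"
```

```text
time: 12.6
tcp_pos: [0.483, -0.1405, 0.0469]
eef_rot: [-2.39, -2.038, -0.001]
force: [-9.9, 4.7, 33.1]
finger_gap: -0.0004
gripper_force: 16.1
the job is handed in; nothing more can be done
None
```

The job is handed in at 12.6 s: the jack's saddle is under the lift pad (camera checks put it within about 5 mm of centre), the full trial stroke is done with the tray seen up and then settled, and the handle is held at its stop again at about 33 N; I took no picture after the second press, and the hand-in returned no verdict.

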